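# Put the groceries away in the pantry trays

## Task

Put the groceries away by kind: both tins into the blue tray, both spice jars into the white tray, and the orange packet into the dark wooden tray beside the blue packet already there; each goes upright on the tray's floor in a bay of its own. The jars are glass: set them down gently, never dropping them or knocking any over, and leave the honey jar and the blue packet standing where they are.

Things in the scene. Friction and masses are not known exactly. Their poses are not given: they have to be found in the camera images.
- tin_red: Tin with a red label, a pale band and a red disc on top. Round food tin, diameter 54 mm, height 68 mm, about 0.17 kg (varies). Origin: centre of its underside; z up. Loose, upright on the table, in a row with the others (centres at least 90 mm apart).
- tin_yellow: Tin with a yellow label, a pale band and a yellow disc on top. Round food tin, diameter 54 mm, height 68 mm, about 0.17 kg (varies). Origin: centre of its underside; z up. Loose, upright on the table, in a row with the others (centres at least 90 mm apart).
- spice_green: Spice jar with a green lid. Round spice jar of glass with a brown-orange filling and a white paper band: body diameter 46 mm up to 73 mm height, above it the lid, diameter 42 mm, to the full height of 95 mm; about 0.13 kg (varies). Origin: centre of its underside; z up. Loose, upright on the table, in a row with the others (centres at least 90 mm apart).
- spice_black: Spice jar with a black lid. Round spice jar of glass with a brown-orange filling and a white paper band: body diameter 46 mm up to 73 mm height, above it the lid, diameter 42 mm, to the full height of 95 mm; about 0.13 kg (varies). Origin: centre of its underside; z up. Loose, upright on the table, in a row with the others (centres at least 90 mm apart).
- packet: Orange food packet with a white band, a stiff upright carton 40 mm (own x) x 56 mm (own y) x 85 mm high, about 0.12 kg (varies). Origin: centre of its underside; z up. Turned by up to 0.5 rad from the world axes. Loose, upright on the table, in a row with the others (centres at least 90 mm apart).
- tray_blue: Blue plastic tray, for the tins; both bays are empty. Fixed. Outer 90 (own x) x 165 (own y) x 30 mm high; walls, floor and divider 5 mm thick. The divider at y = 0, as high as the rim, makes two bays, each 80 (x) x 75 mm (y), centred at own y = +40 and -40 mm, room for one thing each. Origin: centre of the underside, 5 mm below the bay floor. Yaw within 0.2 rad.
- tray_white: White plastic tray, for the spice jars; both bays are empty. Fixed. Outer 90 (own x) x 165 (own y) x 30 mm high; walls, floor and divider 5 mm thick. The divider at y = 0, as high as the rim, makes two bays, each 80 (x) x 75 mm (y), centred at own y = +40 and -40 mm, room for one thing each. Origin: centre of the underside, 5 mm below the bay floor. Yaw within 0.2 rad.
- tray_wood: Dark wooden tray for packets; the blue packet is in its +y bay. Fixed. Outer 90 (own x) x 165 (own y) x 30 mm high; walls, floor and divider 5 mm thick. The divider at y = 0, as high as the rim, makes two bays, each 80 (x) x 75 mm (y), centred at own y = +40 and -40 mm, room for one thing each. Origin: centre of the underside, 5 mm below the bay floor. Yaw within 0.2 rad.
- packet_stored: Blue food packet with a white band, 40 (own x) x 56 (own y) x 85 mm high, loose, about 0.12 kg, already standing in the +y bay of the wooden tray, its axes near those of the tray. Stays there. Origin: centre of its underside; z up.
- honey: Amber honey jar with a dark brown lid, diameter 66 mm, height 82 mm, 0.4 kg. Not to be moved. Origin: centre of its underside; z up. Loose, upright on the table, in a row with the others (centres at least 90 mm apart).

How it is judged:
By the outcome, as a careful person would: the job done as asked, in the order asked, and still so for the second after the job is handed in, with the robot touching nothing.
It also fails if it takes over 120 s, if anything falls off the work surface, if the arm or the gripper's body presses on something with over 40 N, if the wrist force passes 120 N, or if a joint passes its speed limit or range.

## Robot

A 6-joint arm with a two-finger parallel gripper is mounted at the origin on the work surface. World frame = base frame: x ahead of the robot, y to its left, z up, the work surface at z = 0. Lengths are in m, angles in rad, forces in N, time in s.
With the tool pointing down it reaches from about 0.25 to 0.775 m from the base axis. Payload 8.9 kg.
Tool frame: the origin (TCP) lies at the very end of the fingers, on their centre line; the grasp point (between the pads) lies 19 mm behind it (bot.hold_point_z is the distance from the TCP to the grasp point, in m); z points along the fingers, y is the direction in which the jaws open and shut (so a half turn about z gives the same grasp; the last joint's range is limited). The gripper opens to 85 mm and grips with 20 to 120 N. Pads are 22 mm wide; open, the fingers measure 114 mm over their backs; the gripper's body (76 mm by 85 mm) begins 54 mm behind the grasp point. The pads swing forward as they close: fully open they stand 13 mm farther back than shut.
Start: joints at [-1.246, 0.291, -0.153, 1.127, 0, 1.431], TCP at [0.235, -0.47, 0.231] pointing down, gripper open.
Joint ranges: [-2.52, 2.52], [-0.91, 1.74], [-1.3, 1.37], [-1.96, 2.02], [-1.52, 1.47], [-3.14, 3.14]. Speed limits (rad/s): [2.22, 2.22, 2.79, 3.14, 3.14, 3.14].

## Interface

Orientations are given as a rotation vector (axis times angle).
In Python, from bench import status, cams, bot gives the robot as it stands.
- The arm moves only by the shell command python3 -m jog 'ROWS' [FORCE]. ROWS is JSON, a list of rows, each an object of numbers: "tx", "ty", "tz": the shift along the tool's x, y, z in units of 30 mm (1.0 is 30 mm); "rx", "ry", "rz": the turn, a rotation vector about the tool's x, y, z in units of 5 degrees (1.0 is 5 degrees); "grip": the finger opening in mm, from 0 to 85.4. A call has 1 to 8 rows; each row is the pose to reach, as a shift and turn from the pose commanded when the call began, along the tool's axes at that moment; what a row does not reach only later rows make up. A row lasts 1/10 s, in which the tool goes at most 50 mm and 8.59 degrees, less where a joint would pass 70% of its speed; a pose out of reach is approached as far as the arm can. A call with a gripper value outside its range is refused whole. The fingers move at their own pace and stop on an object; FORCE is the grip in N (left out, the last holds). Time passes only in rows, so rows that repeat a pose let the fingers close. It gives the time, the measured TCP pose, the force and the opening at its end, in the units of the state.
- status.get_state(): the state, without advancing time (a new reading comes with each control period).
- cams.get_image(name): name is "side" or "top" or "wrist"; returns (picture, depth): 420x560x3 uint8, red, green, blue; 420x560 float32, m along the optical axis (not along the pixel's ray), 0 where there is no reading.
- cams.get_calibration(name): a dict with "fx", "fy", "cx", "cy" (pixels), "rvec" (rotation vector, rad) and "tvec" (3), from world to camera coordinates, as OpenCV has them; the wrist camera has in their place "T_tool_cam" (4x4, takes a point from camera to tool coordinates, whose origin is the TCP and whose axes are the flange's). Camera axes: x right, y down, z forward; pixel columns grow to the right and rows downward; lengths in m; the calibration is good to about 2 mm. A picture is of the moment at which its call begins: read the wrist's pose just before it. get_calibration takes no time and is no camera call.
- bot.hand_in(): hands the job in, once; it reports no verdict.
Trained networks look in the newest picture that a camera, given by its name, has taken for a name from the list of things; names that differ only in an ending like _2 or _b are one class to them, and where a whole thing is asked for, a point or a joint stands for the part that bears it (a point fixed in the world has none). Each returns a list of dicts, best first, with "p" (0 to 1); they miss things now and then, are a little off and sometimes report something else, mostly with a low value. They report only what shows in the picture. A call takes as long as a camera call.
- cams.spot_in(query, camera): "bbox" ([left, top, right, bottom] in pixels, round what is visible of it).
The state is a dict: "time_s": time; "joint_pos": joint angles; "qvel": joint speeds; "tau": joint torques, N m; "tcp_pos": TCP position; "eef_rot": TCP orientation; "force": force on the tool from outside, world axes, zero at the start; "moment": the same for the moment, N m; "grip_width": finger opening in m.
Only numpy, scipy, OpenCV 4.12 (cv2) and the standard library are available. Lean on these libraries where they do the work, as an engineer would, in place of code of your own. Each camera call takes 0.05 s, during which the arm holds its last target.

## Working session

There is one attempt and no reset: what is moved stays moved. The work goes in short steps, Python scripts to look and compute and a shell command to move; the robot and the scene stay as the last step left them, time stands still between calls to the robot, and variables do not carry over. Pictures are saved under pics/ and viewed, and the job is handed in when it is done.

```bash
ls; mkdir -p pics; python3 - <<'E'
from bench import status,cams,bot
import cv2
print(status.get_state()); print(bot.hold_point_z)
for n in ["top","side"]:
    im,d=cams.get_image(n); cv2.imwrite(f"pics/{n}0.png",im[:,:,::-1]); c=cams.get_calibration(n); print(c)
print(cams.get_calibration("wrist"))
E
```

```text
pics
{'time_s': 0.0, 'joint_pos': array([-1.24630824e+00,  2.91298210e-01, -1.54128965e-01,  1.12670894e+00,
        7.36846103e-06,  1.43149372e+00]), 'qvel': array([ 2.66525880e-06,  2.12653495e-04, -4.78803151e-04, -4.91095452e-05,
        6.53790284e-04, -1.00343017e-03]), 'tau': array([ 1.42048397e-03, -5.37143290e+01,  3.31377089e+01,  1.58759148e-02,
       -7.21734250e-05,  1.22889023e-05]), 'tcp_pos': array([ 0.23471532, -0.46911232,  0.23072201]), 'eef_rot': array([-3.05620122e+00, -7.21702073e-01,  1.82983846e-04]), 'force': array([-0.34840152, -0.59139661, -0.14561586]), 'moment': array([0.0091469 , 0.01485882, 0.00131433]), 'grip_width': 0.0852908933398244}
0.0187
{'fx': 388.2329800205984, 'fy': 388.2329800205984, 'cx': 277.83806757568124, 'cy': 209.7169510546692, 'rvec': array([ 2.14984123, -2.15852359,  0.17232823]), 'tvec': array([-0.00272613,  0.53658066,  0.86635254])}
{'fx': 440.36630779760816, 'fy': 440.36630779760816, 'cx': 283.2954204290104, 'cy': 208.99154309462392, 'rvec': array([ 0.80933446, -2.49201668,  1.15502339]), 'tvec': array([0.44595819, 0.24266805, 0.81069298])}
{'fx': 298.7312642131212, 'fy': 298.7312642131212, 'cx': 281.0277282354659, 'cy': 208.15155064086917, 'T_tool_cam': array([[-1.39499966e-04, -9.51674441e-01, -3.07108677e-01,
         7.93634732e-02],
       [ 9.99999151e-01,  2.65140467e-04, -1.27585862e-03,
        -3.81400333e-04],
       [ 1.29562898e-03, -3.07108594e-01,  9.51673596e-01,
        -1.42681800e-01],
       [ 0.00000000e+00,  0.00000000e+00,  0.00000000e+00,
         1.00000000e+00]])}
```

View pics/top0.png

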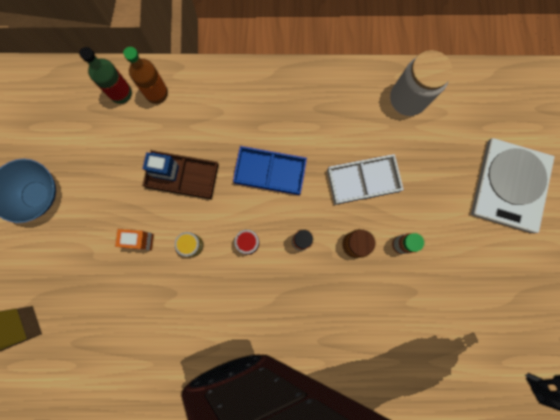

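View pics/side0.png

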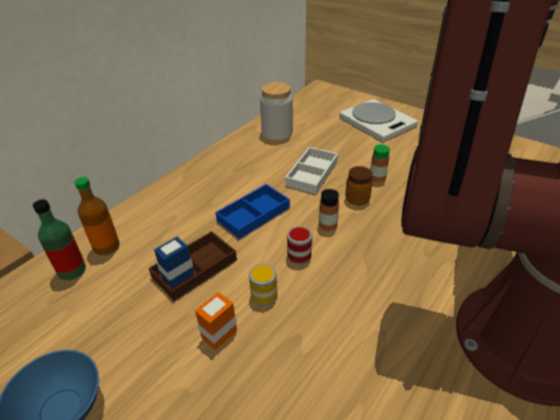

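```bash
cat > h.py <<'E'
from bench import status,cams,bot
import cv2,numpy as np
from scipy.spatial.transform import Rotation as R
def cloud(n,wp=None):
    st=status.get_state(); im,d=cams.get_image(n); c=cams.get_calibration(n)
    v,u=np.mgrid[:420,:560]
    P=np.stack([(u-c['cx'])/c['fx']*d,(v-c['cy'])/c['fy']*d,d],-1)
    if n=='wrist':
        T=c['T_tool_cam']; P=P@T[:3,:3].T+T[:3,3]
        W=P@R.from_rotvec(st['eef_rot']).as_matrix().T+st['tcp_pos']
    else:
        W=(P-c['tvec'])@R.from_rotvec(c['rvec']).as_matrix()
    W[d<=0]=np.nan
    return im,W
def box(im,W,b,m=6):
    l,t,r,bo=[int(x) for x in b]
    return im[max(t-m,0):bo+m,max(l-m,0):r+m],W[max(t-m,0):bo+m,max(l-m,0):r+m]
E
python3 - <<'E'
from h import *
H=dict(tin_red=.068,tin_yellow=.068,spice_green=.095,spice_black=.095,packet=.085,packet_stored=.085,honey=.082,tray_blue=.03,tray_white=.03,tray_wood=.03)
for cam in ["top","side"]:
    im,W=cloud(cam); print(cam)
    for n,h in H.items():
        r=cams.spot_in(n,cam)
        for q in r[:2]:
            b=q['bbox']; _,w=box(im,W,b,4); p=w.reshape(-1,3); p=p[np.isfinite(p[:,2])]
            if not len(p): continue
            s=p[np.abs(p[:,2]-h)<.006]
            if len(s)<5: print(n,round(q['p'],2),np.round(b),'none',np.nanmax(p[:,2])); continue
            mr=cv2.minAreaRect((s[:,:2]*1000).astype(np.float32))
            print(n,round(q['p'],2),np.round(b),len(s),'z',np.median(s[:,2]).round(4),'rect',np.round(mr[0],1),np.round(mr[1],1),round(mr[2],1),'mean',(s[:,:2].mean(0)*1000).round(1))
E
```

```text
top
tin_red 0.58 [234. 230. 260. 258.] 453 z 0.068 rect [462.   67.7] [51.8 51.8] 44.0 mean [461.8  67.4]
tin_yellow 0.74 [173. 233. 203. 258.] 468 z 0.0681 rect [457.4 199.6] [52.2 52.5] 26.8 mean [457.2 199.5]
tin_yellow 0.65 [326. 157. 403. 205.] none 0.03360806448794852
spice_green 0.8 [393. 230. 426. 254.] 293 z 0.0942 rect [ 456.9 -299.5] [40.5 39.2] 89.7 mean [ 457.3 -299.4]
spice_black 0.73 [290. 230. 314. 252.] 288 z 0.0944 rect [466.6 -58.2] [39.3 39.2] 0.3 mean [466.1 -58.3]
spice_black 0.53 [392. 230. 424. 255.] 293 z 0.0942 rect [ 456.9 -299.5] [40.5 39.2] 89.7 mean [ 457.3 -299.4]
packet 0.89 [114. 229. 154. 250.] 487 z 0.0848 rect [468.6 321.8] [57.3 39.9] 84.9 mean [468.3 320.8]
packet_stored 0.65 [142. 153. 177. 183.] 383 z 0.0893 rect [637.6 267.9] [57.8 40.6] 79.1 mean [635.8 266.8]
honey 0.61 [344. 229. 376. 258.] 549 z 0.0813 rect [ 458.2 -188.4] [55.7 57.4] 86.5 mean [ 457.7 -188.1]
tray_blue 0.62 [237. 146. 305. 194.] 530 z 0.0287 rect [637.2  14.7] [165.3  91.8] 79.4 mean [636.3  15.1]
tray_white 0.93 [326. 158. 403. 205.] 537 z 0.0285 rect [ 614.7 -213.9] [ 9
[... 508 characters left out ...]
71 rect [ 456.7 -300.4] [39.1 38.9] 24.8 mean [ 455.5 -297.4]
packet 0.95 [196. 289. 238. 350.] 676 z 0.0865 rect [467.4 320.8] [57.5 41.5] 85.1 mean [465.4 322.8]
packet_stored 0.65 [153. 236. 194. 286.] 234 z 0.0886 rect [636.2 266.7] [57.2 43.2] 78.5 mean [628.3 273.1]
honey 0.77 [343. 164. 373. 206.] 315 z 0.084 rect [ 457.3 -190.4] [57.6 59.1] 13.0 mean [ 455.4 -186.4]
tray_blue 0.86 [216. 185. 288. 240.] 700 z 0.0298 rect [638.8  38.3] [219.8 103.2] 83.5 mean [634.5  27. ]
tray_white 0.6 [285. 148. 339. 194.] 484 z 0.0299 rect [ 606.2 -178.2] [ 90.7 246.2] 11.2 mean [ 611.7 -202.7]
tray_wood 0.8 [150. 230. 236. 299.] 831 z 0.0298 rect [621.2 203.2] [216.2  93.3] 80.2 mean [614.5 232.3]
```

```bash
python3 -m jog '[{"tx":14.77,"ty":-12.61,"rz":-12.69,"grip":85},{"tx":14.77,"ty":-12.61,"rz":-12.69},{"tx":14.77,"ty":-12.61,"rz":-12.69},{"tx":14.77,"ty":-12.61,"rz":-12.69},{"tx":14.77,"ty":-12.61,"rz":-12.69},{"tx":14.77,"ty":-12.61,"rz":-12.69},{"tx":14.77,"ty":-12.61,"rz":-12.69},{"tx":14.77,"ty":-12.61,"rz":-12.69}]' 30
cat > go.py <<'E'
# print needed tool-axis units to reach world x y z(mm) yaw(deg of tool x), from the measured pose
import sys; from h import *
s=status.get_state(); x,y,z,yaw=map(float,sys.argv[1:5])
M=R.from_rotvec(s['eef_rot']); d=M.inv().apply(np.array([x,y,z])/1000-s['tcp_pos'])/.03
c,q=np.cos(np.radians(yaw)),np.sin(np.radians(yaw))
G=R.from_matrix(np.array([[c,q,0],[q,-c,0],[0,0,-1]]).T.T)
r=(M.inv()*G).as_rotvec()*180/np.pi/5
print('t',d.round(2),'r',r.round(2),'tcp',(s['tcp_pos']*1000).round(1),'w',round(s['grip_width']*1000,1),'F',s['force'].round(1),'t',round(s['time_s'],1),'q',s['joint_pos'].round(2))
E
python3 go.py 462 67.7 30 90
```

```text
t [ 14.78 -12.63   6.71] r [ -0.    -0.   -12.69] tcp [ 234.9 -469.5  231.3] w 85.3 F [ 0.2  0.9 -0.9] t 1.2 q [-1.25  0.29 -0.15  1.13  0.    1.43]invalid input
```

```bash
python3 -m jog '[{"tx":14.77,"ty":-12.61,"tz":0,"rx":0,"ry":0,"rz":-12.69,"grip":85}]' 30; python3 go.py 462 67.7 30 90
```

```text
time_s: 1.3
tcp_pos: [0.2535, -0.4269, 0.2309]
eef_rot: [2.994, 0.944, -0.001]
force: [2.6, 0.2, 0.2]
grip_width: 0.0849
t [15.16 -9.53  6.66] r [ 1.0e-02  3.0e-02 -1.1e+01] tcp [ 253.5 -426.9  230.9] w 84.9 F [2.6 0.2 0.2] t 1.3 q [-1.18  0.24 -0.23  1.1  -0.    1.35]
```

```bash
python3 -m jog '[{"tx":15.1,"ty":-9.5,"tz":0,"rx":0,"ry":0,"rz":-11,"grip":85},{"tx":15.1,"ty":-9.5,"tz":0,"rx":0,"ry":0,"rz":-11,"grip":85},{"tx":15.1,"ty":-9.5,"tz":0,"rx":0,"ry":0,"rz":-11,"grip":85},{"tx":15.1,"ty":-9.5,"tz":0,"rx":0,"ry":0,"rz":-11,"grip":85},{"tx":15.1,"ty":-9.5,"tz":0,"rx":0,"ry":0,"rz":-11,"grip":85},{"tx":15.1,"ty":-9.5,"tz":0,"rx":0,"ry":0,"rz":-11,"grip":85},{"tx":15.1,"ty":-9.5,"tz":0,"rx":0,"ry":0,"rz":-11,"grip":85},{"tx":15.1,"ty":-9.5,"tz":0,"rx":0,"ry":0,"rz":-11,"grip":85}]' 30; python3 go.py 462 67.7 30 90
```

```text
time_s: 2.1
tcp_pos: [0.4089, -0.0524, 0.2316]
eef_rot: [2.215, 2.226, 0.001]
force: [1.3, -1.7, 0.1]
grip_width: 0.0849
t [4.   1.78 6.72] r [0.01 0.   0.06] tcp [408.9 -52.4 231.6] w 84.9 F [ 1.3 -1.7  0.1] t 2.1 q [-0.31  0.07 -0.42  1.07 -0.    1.26]
```

```bash
python3 -m jog '[{"tx":4,"ty":1.75,"tz":0,"rx":0,"ry":0,"rz":0.05,"grip":85},{"tx":4,"ty":1.75,"tz":2,"rx":0,"ry":0,"rz":0.05,"grip":85},{"tx":4,"ty":1.75,"tz":3.5,"rx":0,"ry":0,"rz":0.05,"grip":85},{"tx":4,"ty":1.75,"tz":3.5,"rx":0,"ry":0,"rz":0.05,"grip":85},{"tx":4,"ty":1.75,"tz":3.5,"rx":0,"ry":0,"rz":0.05,"grip":85},{"tx":4,"ty":1.75,"tz":3.5,"rx":0,"ry":0,"rz":0.05,"grip":85},{"tx":4,"ty":1.75,"tz":3.5,"rx":0,"ry":0,"rz":0.05,"grip":85}]' 30; python3 go.py 462 67.7 30 90
```

```text
time_s: 2.8
tcp_pos: [0.4614, 0.0651, 0.1278]
eef_rot: [2.223, 2.218, 0.002]
force: [0.5, 0.4, 0.2]
grip_width: 0.0851
t [0.09 0.01 3.26] r [ 0.02  0.   -0.02] tcp [461.4  65.1 127.8] w 85.1 F [0.5 0.4 0.2] t 2.8 q [-0.02  0.27 -0.48  0.82 -0.    1.56]
```

```bash
python3 -m jog '[{"tx":0.05,"ty":0,"tz":1.2,"rx":0,"ry":0,"rz":0,"grip":85},{"tx":0.05,"ty":0,"tz":2.2,"rx":0,"ry":0,"rz":0,"grip":85},{"tx":0.05,"ty":0,"tz":3.2,"rx":0,"ry":0,"rz":0,"grip":85},{"tx":0.05,"ty":0,"tz":3.2,"rx":0,"ry":0,"rz":0,"grip":85},{"tx":0.05,"ty":0,"tz":3.2,"rx":0,"ry":0,"rz":0,"grip":50},{"tx":0.05,"ty":0,"tz":3.2,"rx":0,"ry":0,"rz":0,"grip":40},{"tx":0.05,"ty":0,"tz":3.2,"rx":0,"ry":0,"rz":0,"grip":40},{"tx":0.05,"ty":0,"tz":3.2,"rx":0,"ry":0,"rz":0,"grip":40}]' 30; python3 go.py 462 67.7 30 90
```

```text
time_s: 3.6
tcp_pos: [0.4622, 0.067, 0.0324]
eef_rot: [2.221, 2.218, 0.003]
force: [-0.2, -1.4, 8.6]
grip_width: 0.0532
t [ 0.02 -0.01  0.08] r [ 0.04  0.01 -0.02] tcp [462.2  67.   32.4] w 53.2 F [-0.2 -1.4  8.6] t 3.6 q [-0.01  0.4  -0.59  0.57 -0.    1.56]
```

```bash
python3 -m jog '[{"tx":0,"ty":0,"tz":0,"rx":0,"ry":0,"rz":0,"grip":40},{"tx":0,"ty":0,"tz":0,"rx":0,"ry":0,"rz":0,"grip":40}]' 30;python3 - <<'E'
from h import *
im,_=cams.get_image("side");cv2.imwrite("pics/s1.png",im[:,:,::-1])
E
python3 go.py 462 67.7 30 90
```

```text
time_s: 3.8
tcp_pos: [0.4622, 0.067, 0.0324]
eef_rot: [2.221, 2.218, 0.003]
force: [-1.5, -1.0, 9.0]
grip_width: 0.0532
t [ 0.02 -0.01  0.08] r [ 0.04  0.01 -0.02] tcp [462.2  67.   32.4] w 53.4 F [-0.4 -1.7  8.9] t 3.9 q [-0.01  0.4  -0.59  0.57 -0.    1.56]
```

View pics/s1.png

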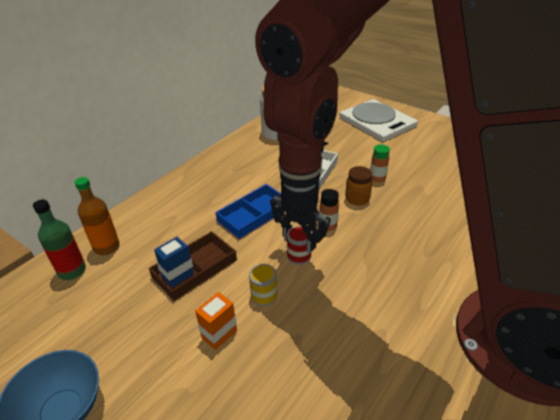

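The side view shows the fingers around the red tin at (299,245), gripped at 53 mm. I'll lift it next.

```bash
python3 -m jog '[{"tx":0,"ty":0,"tz":-1,"rx":0,"ry":0,"rz":0,"grip":40},{"tx":0,"ty":0,"tz":-2,"rx":0,"ry":0,"rz":0,"grip":40},{"tx":0,"ty":0,"tz":-3.2,"rx":0,"ry":0,"rz":0,"grip":40},{"tx":0,"ty":0,"tz":-3.2,"rx":0,"ry":0,"rz":0,"grip":40}]' 30; python3 go.py 629.6 -24.6 37.4 90
```

```text
time_s: 4.25
tcp_pos: [0.464, 0.0673, 0.1315]
eef_rot: [2.218, 2.215, 0.01]
force: [1.1, -0.4, -2.0]
grip_width: 0.053
t [-3.05  5.49  3.19] r [ 0.1   0.   -0.02] tcp [464.   67.3 131.5] w 53.0 F [ 1.1 -0.4 -2. ] t 4.2 q [-0.01  0.27 -0.47  0.82 -0.    1.56]
```

```bash
python3 -m jog '[{"tx":-0.7,"ty":1.2,"tz":0,"rx":0,"ry":0,"rz":0,"grip":40},{"tx":-1.4,"ty":2.5,"tz":0,"rx":0,"ry":0,"rz":0,"grip":40},{"tx":-2.2,"ty":4,"tz":0,"rx":0,"ry":0,"rz":0,"grip":40},{"tx":-2.8,"ty":5,"tz":0,"rx":0,"ry":0,"rz":0,"grip":40},{"tx":-3.05,"ty":5.5,"tz":0,"rx":0,"ry":0,"rz":0,"grip":40},{"tx":-3.05,"ty":5.5,"tz":0,"rx":0,"ry":0,"rz":0,"grip":40},{"tx":-3.05,"ty":5.5,"tz":0,"rx":0,"ry":0,"rz":0,"grip":40}]'; python3 go.py 629.6 -24.6 37.4 90
```

```text
time_s: 4.95
tcp_pos: [0.6247, -0.0243, 0.126]
eef_rot: [-2.223, -2.219, 0.001]
force: [0.2, -0.1, -1.8]
grip_width: 0.0531
t [-0.01  0.17  2.95] r [-0.01 -0.   -0.02] tcp [624.7 -24.3 126. ] w 53.1 F [ 0.2 -0.1 -1.8] t 5.0 q [-0.16  0.55 -0.03  0.99  0.    1.42]
```

```bash
python3 -m jog '[{"tx":0,"ty":0.1,"tz":1,"rx":0,"ry":0,"rz":0,"grip":40},{"tx":0,"ty":0.1,"tz":2,"rx":0,"ry":0,"rz":0,"grip":40},{"tx":0,"ty":0.1,"tz":2.6,"rx":0,"ry":0,"rz":0,"grip":40},{"tx":0,"ty":0.1,"tz":2.8,"rx":0,"ry":0,"rz":0,"grip":40},{"tx":0,"ty":0.1,"tz":2.8,"rx":0,"ry":0,"rz":0,"grip":40},{"tx":0,"ty":0.1,"tz":2.8,"rx":0,"ry":0,"rz":0,"grip":40}]'; python3 go.py 629.6 -24.6 37.4 90
```

```text
time_s: 5.55
tcp_pos: [0.6289, -0.0242, 0.0436]
eef_rot: [2.222, 2.22, 0.001]
force: [-0.0, -0.2, -0.7]
grip_width: 0.0534
t [-0.01  0.02  0.21] r [ 0.02  0.   -0.01] tcp [628.9 -24.2  43.6] w 53.4 F [-0.  -0.2 -0.7] t 5.5 q [-0.15  0.64 -0.12  0.81  0.    1.42]
```

```bash
python3 -m jog '[{"tx":0,"ty":0,"tz":0.08,"rx":0,"ry":0,"rz":0,"grip":40},{"tx":0,"ty":0,"tz":0.14,"rx":0,"ry":0,"rz":0,"grip":40},{"tx":0,"ty":0,"tz":0.2,"rx":0,"ry":0,"rz":0,"grip":40},{"tx":0,"ty":0,"tz":0.22,"rx":0,"ry":0,"rz":0,"grip":40},{"tx":0,"ty":0,"tz":0.22,"rx":0,"ry":0,"rz":0,"grip":40}]'; python3 go.py 629.6 -24.6 37.4 90
```

```text
time_s: 6.05
tcp_pos: [0.6288, -0.0245, 0.0374]
eef_rot: [2.222, 2.219, 0.001]
force: [-4.9, 1.0, 12.8]
grip_width: 0.0534
t [-0.    0.03 -0.  ] r [ 0.01  0.   -0.02] tcp [628.8 -24.5  37.4] w 53.4 F [-4.9  1.  12.8] t 6.0 q [-0.16  0.64 -0.13  0.8  -0.    1.42]
```

```bash
python3 -m jog '[{"tx":0,"ty":0,"tz":0,"rx":0,"ry":0,"rz":0,"grip":60},{"tx":0,"ty":0,"tz":0,"rx":0,"ry":0,"rz":0,"grip":75},{"tx":0,"ty":0,"tz":0,"rx":0,"ry":0,"rz":0,"grip":85},{"tx":0,"ty":0,"tz":0,"rx":0,"ry":0,"rz":0,"grip":85},{"tx":0,"ty":0,"tz":-1,"rx":0,"ry":0,"rz":0,"grip":85},{"tx":0,"ty":0,"tz":-2,"rx":0,"ry":0,"rz":0,"grip":85},{"tx":0,"ty":0,"tz":-3.5,"rx":0,"ry":0,"rz":0,"grip":85},{"tx":0,"ty":0,"tz":-3.5,"rx":0,"ry":0,"rz":0,"grip":85}]'; python3 go.py 457 199.5 30 90
```

```text
time_s: 6.85
tcp_pos: [0.6319, -0.0249, 0.1466]
eef_rot: [2.218, 2.215, 0.008]
force: [1.1, 0.0, 0.3]
grip_width: 0.0848
t [ 7.48 -5.88  3.82] r [ 0.1   0.02 -0.02] tcp [631.9 -24.9 146.6] w 84.8 F [1.1 0.  0.3] t 6.8 q [-0.15  0.54  0.    1.03  0.    1.42]
```

```bash
python3 -m jog '[{"tx":7.48,"ty":-5.85,"tz":0,"rx":0,"ry":0,"rz":0,"grip":85},{"tx":7.48,"ty":-5.85,"tz":0,"rx":0,"ry":0,"rz":0,"grip":85},{"tx":7.48,"ty":-5.85,"tz":0,"rx":0,"ry":0,"rz":0,"grip":85},{"tx":7.48,"ty":-5.85,"tz":0,"rx":0,"ry":0,"rz":0,"grip":85},{"tx":7.48,"ty":-5.85,"tz":0,"rx":0,"ry":0,"rz":0,"grip":85},{"tx":7.48,"ty":-5.85,"tz":0,"rx":0,"ry":0,"rz":0,"grip":85},{"tx":7.48,"ty":-5.85,"tz":0,"rx":0,"ry":0,"rz":0,"grip":85},{"tx":7.48,"ty":-5.85,"tz":0,"rx":0,"ry":0,"rz":0,"grip":85}]'; python3 go.py 457 199.5 30 90;python3 - <<'E'
from h import *
im,_=cams.get_image("top");cv2.imwrite("pics/t2.png",im[:,:,::-1])
im,_=cams.get_image("side");cv2.imwrite("pics/s2.png",im[:,:,::-1])
E
```

```text
time_s: 7.65
tcp_pos: [0.4531, 0.2007, 0.1407]
eef_rot: [2.221, 2.222, 0.0]
force: [0.9, -0.6, 0.3]
grip_width: 0.0847
t [-0.04  0.13  3.69] r [0.01 0.   0.  ] tcp [453.1 200.7 140.7] w 84.7 F [ 0.9 -0.6  0.3] t 7.7 q [ 0.27  0.31 -0.38  0.88 -0.    1.84]
```

View pics/s2.png

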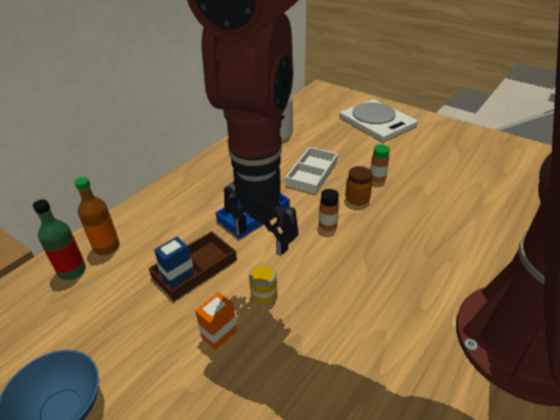

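Side view: gripper open above the yellow tin (263,285), everything else still standing; the blue tray is hidden. I'll go down.

```bash
python3 -m jog '[{"tx":-0.04,"ty":0.08,"tz":1.2,"rx":0,"ry":0,"rz":0,"grip":85},{"tx":-0.04,"ty":0.08,"tz":2.4,"rx":0,"ry":0,"rz":0,"grip":85},{"tx":-0.04,"ty":0.08,"tz":3.6,"rx":0,"ry":0,"rz":0,"grip":85},{"tx":-0.04,"ty":0.08,"tz":3.6,"rx":0,"ry":0,"rz":0,"grip":85},{"tx":-0.04,"ty":0.08,"tz":3.6,"rx":0,"ry":0,"rz":0,"grip":50},{"tx":-0.04,"ty":0.08,"tz":3.6,"rx":0,"ry":0,"rz":0,"grip":40},{"tx":-0.04,"ty":0.08,"tz":3.6,"rx":0,"ry":0,"rz":0,"grip":40},{"tx":-0.04,"ty":0.08,"tz":3.6,"rx":0,"ry":0,"rz":0,"grip":40}]' 30; python3 go.py 457 199.5 30 90
```

```text
time_s: 8.55
tcp_pos: [0.4574, 0.1991, 0.0346]
eef_rot: [2.222, 2.218, 0.004]
force: [0.4, -1.7, 8.3]
grip_width: 0.0531
t [ 0.01 -0.01  0.15] r [ 0.04 -0.   -0.02] tcp [457.4 199.1  34.6] w 53.1 F [ 0.4 -1.7  8.3] t 8.6 q [ 0.26  0.45 -0.51  0.61 -0.    1.84]
```

```bash
python3 -m jog '[{"tx":0,"ty":0,"tz":-1,"rx":0,"ry":0,"rz":0,"grip":40},{"tx":0,"ty":0,"tz":-2,"rx":0,"ry":0,"rz":0,"grip":40},{"tx":0,"ty":0,"tz":-3.2,"rx":0,"ry":0,"rz":0,"grip":40},{"tx":0,"ty":0,"tz":-3.8,"rx":0,"ry":0,"rz":0,"grip":40},{"tx":0,"ty":0,"tz":-3.8,"rx":0,"ry":0,"rz":0,"grip":40}]' 30; python3 go.py 644.4 54 39.6 90
```

```text
time_s: 9.05
tcp_pos: [0.4578, 0.1996, 0.1503]
eef_rot: [2.221, 2.218, 0.009]
force: [0.9, 0.1, -2.3]
grip_width: 0.0532
t [-4.85  6.2   3.72] r [ 0.07 -0.02 -0.01] tcp [457.8 199.6 150.3] w 53.2 F [ 0.9  0.1 -2.3] t 9.1 q [ 0.26  0.3  -0.36  0.9  -0.    1.84]
```

```bash
python3 -m jog '[{"tx":-0.7,"ty":0.9,"tz":0,"rx":0,"ry":0,"rz":0,"grip":40},{"tx":-1.6,"ty":2,"tz":0,"rx":0,"ry":0,"rz":0,"grip":40},{"tx":-2.6,"ty":3.3,"tz":0,"rx":0,"ry":0,"rz":0,"grip":40},{"tx":-3.6,"ty":4.6,"tz":0,"rx":0,"ry":0,"rz":0,"grip":40},{"tx":-4.5,"ty":5.8,"tz":0,"rx":0,"ry":0,"rz":0,"grip":40},{"tx":-4.85,"ty":6.25,"tz":0,"rx":0,"ry":0,"rz":0,"grip":40},{"tx":-4.85,"ty":6.25,"tz":0,"rx":0,"ry":0,"rz":0,"grip":40},{"tx":-4.85,"ty":6.25,"tz":0,"rx":0,"ry":0,"rz":0,"grip":40}]'; python3 go.py 644.4 54 39.6 90
```

```text
time_s: 9.85
tcp_pos: [0.6422, 0.0532, 0.1457]
eef_rot: [-2.223, -2.218, 0.002]
force: [0.2, -0.3, -1.5]
grip_width: 0.0532
t [0.02 0.08 3.54] r [-0.02 -0.   -0.02] tcp [642.2  53.2 145.7] w 53.2 F [ 0.2 -0.3 -1.5] t 9.8 q [-0.03  0.57  0.06  1.06  0.    1.54]
```

```bash
python3 - <<'E'
from h import *
im,W=cloud("wrist");cv2.imwrite("pics/w2.png",im[:,:,::-1])
E
```

```text
(no output)
```

View pics/w2.png

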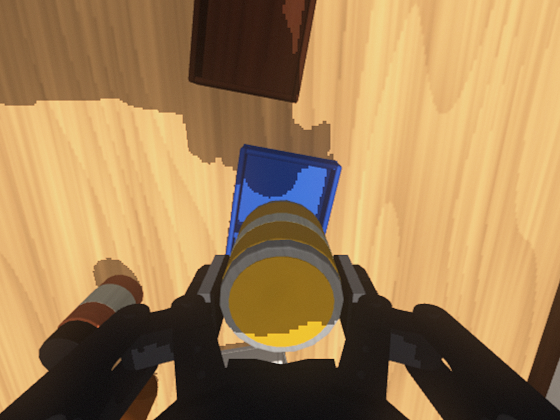

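Wrist view: the yellow tin is held upright at (280,280), over the blue tray's +y bay at (285,190). I'll go down.

```bash
python3 -m jog '[{"tx":0.02,"ty":0.05,"tz":1,"rx":0,"ry":0,"rz":0,"grip":40},{"tx":0.02,"ty":0.05,"tz":2,"rx":0,"ry":0,"rz":0,"grip":40},{"tx":0.02,"ty":0.05,"tz":3,"rx":0,"ry":0,"rz":0,"grip":40},{"tx":0.02,"ty":0.05,"tz":3.35,"rx":0,"ry":0,"rz":0,"grip":40},{"tx":0.02,"ty":0.05,"tz":3.35,"rx":0,"ry":0,"rz":0,"grip":40},{"tx":0.02,"ty":0.05,"tz":3.35,"rx":0,"ry":0,"rz":0,"grip":40}]'; python3 go.py 644.4 54 39.6 90
```

```text
time_s: 10.5
tcp_pos: [0.6449, 0.0542, 0.0475]
eef_rot: [2.222, 2.22, 0.001]
force: [0.2, 0.2, -0.3]
grip_width: 0.0529
t [-0.01 -0.02  0.26] r [ 0.02  0.   -0.01] tcp [644.9  54.2  47.5] w 52.9 F [ 0.2  0.2 -0.3] t 10.5 q [-0.03  0.66 -0.06  0.85  0.    1.54]
```

```bash
python3 -m jog '[{"tx":0,"ty":0,"tz":0.08,"rx":0,"ry":0,"rz":0,"grip":40},{"tx":0,"ty":0,"tz":0.15,"rx":0,"ry":0,"rz":0,"grip":40},{"tx":0,"ty":0,"tz":0.22,"rx":0,"ry":0,"rz":0,"grip":40},{"tx":0,"ty":0,"tz":0.26,"rx":0,"ry":0,"rz":0,"grip":40},{"tx":0,"ty":0,"tz":0.26,"rx":0,"ry":0,"rz":0,"grip":40}]'; python3 go.py 644.4 54 39.6 90
```

```text
time_s: 11.0
tcp_pos: [0.6448, 0.0538, 0.0396]
eef_rot: [2.223, 2.219, 0.001]
force: [-2.9, -0.6, 8.8]
grip_width: 0.0533
t [ 0.01 -0.01  0.  ] r [ 0.01  0.   -0.02] tcp [644.8  53.8  39.6] w 53.3 F [-2.9 -0.6  8.8] t 11.0 q [-0.03  0.67 -0.07  0.83 -0.    1.54]
```

```bash
python3 -m jog '[{"tx":0,"ty":0,"tz":0,"rx":0,"ry":0,"rz":0,"grip":60},{"tx":0,"ty":0,"tz":0,"rx":0,"ry":0,"rz":0,"grip":75},{"tx":0,"ty":0,"tz":0,"rx":0,"ry":0,"rz":0,"grip":85},{"tx":0,"ty":0,"tz":0,"rx":0,"ry":0,"rz":0,"grip":85},{"tx":0,"ty":0,"tz":-1,"rx":0,"ry":0,"rz":0,"grip":85},{"tx":0,"ty":0,"tz":-2,"rx":0,"ry":0,"rz":0,"grip":85},{"tx":0,"ty":0,"tz":-4,"rx":0,"ry":0,"rz":0,"grip":85},{"tx":0,"ty":0,"tz":-4,"rx":0,"ry":0,"rz":0,"grip":85}]'; python3 go.py 466.3 -58.5 32 90
```

```text
time_s: 11.8
tcp_pos: [0.6473, 0.0538, 0.1641]
eef_rot: [2.219, 2.216, 0.008]
force: [1.3, 0.8, 1.2]
grip_width: 0.0849
t [-3.75 -6.06  4.36] r [ 0.09  0.   -0.02] tcp [647.3  53.8 164.1] w 84.9 F [1.3 0.8 1.2] t 11.8 q [-0.03  0.56  0.09  1.09  0.    1.54]
```

```bash
python3 -m jog '[{"tx":-3.75,"ty":-6,"tz":0,"rx":0,"ry":0,"rz":0,"grip":85},{"tx":-3.75,"ty":-6,"tz":0,"rx":0,"ry":0,"rz":0,"grip":85},{"tx":-3.75,"ty":-6,"tz":0,"rx":0,"ry":0,"rz":0,"grip":85},{"tx":-3.75,"ty":-6,"tz":0,"rx":0,"ry":0,"rz":0,"grip":85},{"tx":-3.75,"ty":-6,"tz":0,"rx":0,"ry":0,"rz":0,"grip":85},{"tx":-3.75,"ty":-6,"tz":0,"rx":0,"ry":0,"rz":0,"grip":85},{"tx":-3.75,"ty":-6,"tz":0,"rx":0,"ry":0,"rz":0,"grip":85}]'; python3 - <<'E'
from h import *
im,W=cloud("top");cv2.imwrite("pics/t3.png",im[:,:,::-1])
E
python3 go.py 466.3 -58.5 32 90
```

```text
time_s: 12.5
tcp_pos: [0.4654, -0.0585, 0.1587]
eef_rot: [2.223, 2.219, 0.001]
force: [0.7, 0.6, 0.5]
grip_width: 0.0851
t [-0.01  0.02  4.22] r [ 0.01  0.   -0.01] tcp [465.7 -58.2 158.6] w 85.0 F [-0.7 -0.2  0.5] t 12.6 q [-0.28  0.24 -0.42  0.9   0.    1.29]
```

View pics/t3.png

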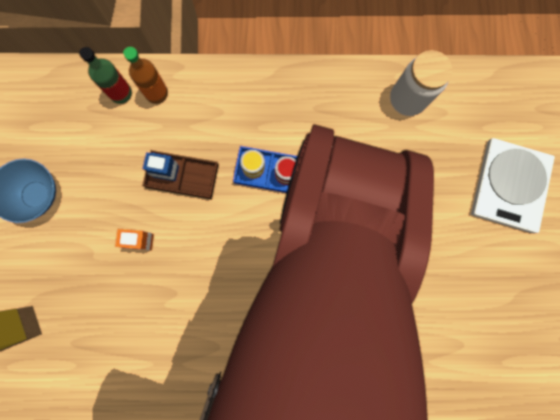

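Top view: yellow tin at (252,163) and red tin at (286,169), each standing in its own blue bay. Next is the black-lid jar.

```bash
python3 -m jog '[{"tx":0,"ty":0.02,"tz":1,"rx":0,"ry":0,"rz":0,"grip":85},{"tx":0,"ty":0.02,"tz":2,"rx":0,"ry":0,"rz":0,"grip":85},{"tx":0,"ty":0.02,"tz":3,"rx":0,"ry":0,"rz":0,"grip":85},{"tx":0,"ty":0.02,"tz":4.1,"rx":0,"ry":0,"rz":0,"grip":85},{"tx":0,"ty":0.02,"tz":4.1,"rx":0,"ry":0,"rz":0,"grip":85},{"tx":0,"ty":0.02,"tz":4.1,"rx":0,"ry":0,"rz":0,"grip":85}]' 30; python3 go.py 466.3 -58.5 32 90
```

```text
time_s: 13.15
tcp_pos: [0.4654, -0.0578, 0.0354]
eef_rot: [-2.221, -2.22, 0.001]
force: [0.1, 0.9, 0.5]
grip_width: 0.0847
t [-0.02  0.03  0.11] r [-0.01 -0.01 -0.  ] tcp [465.4 -57.8  35.4] w 84.7 F [0.1 0.9 0.5] t 13.2 q [-0.28  0.4  -0.58  0.59  0.    1.29]
```

```bash
python3 -m jog '[{"tx":0,"ty":0.03,"tz":0.1,"rx":0,"ry":0,"rz":0,"grip":60},{"tx":0,"ty":0.03,"tz":0.1,"rx":0,"ry":0,"rz":0,"grip":50},{"tx":0,"ty":0.03,"tz":0.1,"rx":0,"ry":0,"rz":0,"grip":42},{"tx":0,"ty":0.03,"tz":0.1,"rx":0,"ry":0,"rz":0,"grip":36},{"tx":0,"ty":0.03,"tz":0.1,"rx":0,"ry":0,"rz":0,"grip":34},{"tx":0,"ty":0.03,"tz":0.1,"rx":0,"ry":0,"rz":0,"grip":34},{"tx":0,"ty":0.03,"tz":0.1,"rx":0,"ry":0,"rz":0,"grip":34}]' 30; python3 go.py 466.3 -58.5 32 90
```

```text
time_s: 13.85
tcp_pos: [0.4666, -0.0586, 0.0335]
eef_rot: [2.222, 2.219, 0.002]
force: [-0.8, 0.6, 7.1]
grip_width: 0.0451
t [ 0.   -0.01  0.05] r [ 0.02  0.   -0.02] tcp [466.6 -58.6  33.5] w 45.1 F [-0.8  0.6  7.1] t 13.8 q [-0.28  0.41 -0.58  0.58  0.    1.29]
```

```bash
python3 -m jog '[{"tx":0,"ty":0,"tz":-0.6,"rx":0,"ry":0,"rz":0,"grip":34},{"tx":0,"ty":0,"tz":-1.6,"rx":0,"ry":0,"rz":0,"grip":34},{"tx":0,"ty":0,"tz":-2.8,"rx":0,"ry":0,"rz":0,"grip":34},{"tx":0,"ty":0,"tz":-3.8,"rx":0,"ry":0,"rz":0,"grip":34},{"tx":0,"ty":0,"tz":-4.2,"rx":0,"ry":0,"rz":0,"grip":34},{"tx":0,"ty":0,"tz":-4.2,"rx":0,"ry":0,"rz":0,"grip":34}]' 30; python3 go.py 607.1 -174.6 38.5 90
```

```text
time_s: 14.45
tcp_pos: [0.4672, -0.0588, 0.1607]
eef_rot: [2.22, 2.217, 0.003]
force: [-0.6, 0.3, -2.8]
grip_width: 0.045
t [-3.85  4.65  4.1 ] r [ 0.05  0.01 -0.02] tcp [467.2 -58.8 160.7] w 45.0 F [-0.6  0.3 -2.8] t 14.4 q [-0.28  0.24 -0.42  0.91  0.    1.29]
```

```bash
python3 -m jog '[{"tx":-0.6,"ty":0.7,"tz":0,"rx":0,"ry":0,"rz":0,"grip":34},{"tx":-1.4,"ty":1.7,"tz":0,"rx":0,"ry":0,"rz":0,"grip":34},{"tx":-2.2,"ty":2.7,"tz":0,"rx":0,"ry":0,"rz":0,"grip":34},{"tx":-3.1,"ty":3.8,"tz":0,"rx":0,"ry":0,"rz":0,"grip":34},{"tx":-3.7,"ty":4.5,"tz":0,"rx":0,"ry":0,"rz":0,"grip":34},{"tx":-3.85,"ty":4.7,"tz":0,"rx":0,"ry":0,"rz":0,"grip":34},{"tx":-3.85,"ty":4.7,"tz":0,"rx":0,"ry":0,"rz":0,"grip":34},{"tx":-3.85,"ty":4.7,"tz":0,"rx":0,"ry":0,"rz":0,"grip":34}]'; python3 go.py 607.1 -174.6 38.5 90
```

```text
time_s: 15.25
tcp_pos: [0.6054, -0.1732, 0.1576]
eef_rot: [-2.221, -2.219, 0.001]
force: [-0.4, 0.1, -1.4]
grip_width: 0.0455
t [-0.05  0.06  3.97] r [-0.02 -0.01 -0.01] tcp [ 605.4 -173.2  157.6] w 45.5 F [-0.4  0.1 -1.4] t 15.2 q [-0.39  0.54  0.03  1.07  0.    1.18]
```

```bash
python3 -m jog '[{"tx":-0.04,"ty":0.04,"tz":0.8,"rx":0,"ry":0,"rz":0,"grip":34},{"tx":-0.04,"ty":0.04,"tz":1.8,"rx":0,"ry":0,"rz":0,"grip":34},{"tx":-0.04,"ty":0.04,"tz":2.8,"rx":0,"ry":0,"rz":0,"grip":34},{"tx":-0.04,"ty":0.04,"tz":3.5,"rx":0,"ry":0,"rz":0,"grip":34},{"tx":-0.04,"ty":0.04,"tz":3.75,"rx":0,"ry":0,"rz":0,"grip":34},{"tx":-0.04,"ty":0.04,"tz":3.75,"rx":0,"ry":0,"rz":0,"grip":34},{"tx":-0.04,"ty":0.04,"tz":3.75,"rx":0,"ry":0,"rz":0,"grip":34}]'; python3 go.py 607.1 -174.6 38.5 90
```

```text
time_s: 15.95
tcp_pos: [0.6083, -0.1752, 0.0472]
eef_rot: [2.222, 2.219, 0.001]
force: [0.1, 0.1, -0.8]
grip_width: 0.0453
t [ 0.02 -0.04  0.29] r [ 0.01  0.01 -0.01] tcp [ 608.3 -175.2   47.2] w 45.3 F [ 0.1  0.1 -0.8] t 15.9 q [-0.4   0.64 -0.1   0.83  0.    1.18]
```

Slowly onto the floor.

```bash
python3 -m jog '[{"tx":0,"ty":-0.02,"tz":0.06,"rx":0,"ry":0,"rz":0,"grip":34},{"tx":0,"ty":-0.02,"tz":0.12,"rx":0,"ry":0,"rz":0,"grip":34},{"tx":0,"ty":-0.02,"tz":0.17,"rx":0,"ry":0,"rz":0,"grip":34},{"tx":0,"ty":-0.02,"tz":0.21,"rx":0,"ry":0,"rz":0,"grip":34},{"tx":0,"ty":-0.02,"tz":0.24,"rx":0,"ry":0,"rz":0,"grip":34},{"tx":0,"ty":-0.02,"tz":0.26,"rx":0,"ry":0,"rz":0,"grip":34},{"tx":0,"ty":-0.02,"tz":0.26,"rx":0,"ry":0,"rz":0,"grip":34}]'; python3 go.py 607.1 -174.6 38.5 90
```

```text
time_s: 16.65
tcp_pos: [0.6072, -0.1753, 0.0386]
eef_rot: [2.223, 2.22, -0.0]
force: [-3.1, 1.0, 4.6]
grip_width: 0.0452
t [ 0.02 -0.    0.  ] r [ 0.    0.   -0.02] tcp [ 607.2 -175.3   38.6] w 45.2 F [-3.1  1.   4.6] t 16.6 q [-0.4   0.65 -0.11  0.81 -0.    1.18]
```

```bash
python3 -m jog '[{"tx":0,"ty":0,"tz":0,"rx":0,"ry":0,"rz":0,"grip":48},{"tx":0,"ty":0,"tz":0,"rx":0,"ry":0,"rz":0,"grip":55},{"tx":0,"ty":0,"tz":0,"rx":0,"ry":0,"rz":0,"grip":70},{"tx":0,"ty":0,"tz":0,"rx":0,"ry":0,"rz":0,"grip":85},{"tx":0,"ty":0,"tz":0,"rx":0,"ry":0,"rz":0,"grip":85},{"tx":0,"ty":0,"tz":-1,"rx":0,"ry":0,"rz":0,"grip":85},{"tx":0,"ty":0,"tz":-2.5,"rx":0,"ry":0,"rz":0,"grip":85},{"tx":0,"ty":0,"tz":-4,"rx":0,"ry":0,"rz":0,"grip":85}]'; python3 go.py 457 -299.7 32 90
```

```text
time_s: 17.45
tcp_pos: [0.6066, -0.1751, 0.159]
eef_rot: [-2.222, -2.219, 0.001]
force: [1.8, -0.1, -0.3]
grip_width: 0.0848
t [-4.16 -4.98  4.24] r [-0.02 -0.01 -0.02] tcp [ 606.6 -175.1  159. ] w 84.8 F [ 1.8 -0.1 -0.3] t 17.4 q [-0.4   0.54  0.04  1.07  0.    1.18]
```

```bash
python3 -m jog '[{"tx":0,"ty":0,"tz":-0.2,"rx":0,"ry":0,"rz":0,"grip":85},{"tx":-4.16,"ty":-4.95,"tz":-0.2,"rx":0,"ry":0,"rz":0,"grip":85},{"tx":-4.16,"ty":-4.95,"tz":-0.2,"rx":0,"ry":0,"rz":0,"grip":85},{"tx":-4.16,"ty":-4.95,"tz":-0.2,"rx":0,"ry":0,"rz":0,"grip":85},{"tx":-4.16,"ty":-4.95,"tz":-0.2,"rx":0,"ry":0,"rz":0,"grip":85},{"tx":-4.16,"ty":-4.95,"tz":-0.2,"rx":0,"ry":0,"rz":0,"grip":85},{"tx":-4.16,"ty":-4.95,"tz":-0.2,"rx":0,"ry":0,"rz":0,"grip":85},{"tx":-4.16,"ty":-4.95,"tz":-0.2,"rx":0,"ry":0,"rz":0,"grip":85}]'; python3 go.py 457 -299.7 32 90; python3 - <<'E'
from h import *
im,W=cloud("wrist");cv2.imwrite("pics/w4.png",im[:,:,::-1])
im,W=cloud("side");cv2.imwrite("pics/s4.png",im[:,:,::-1])
E
```

```text
time_s: 18.25
tcp_pos: [0.4591, -0.2994, 0.1639]
eef_rot: [-2.222, -2.22, -0.001]
force: [-0.1, 0.6, 0.4]
grip_width: 0.0852
t [-0.01 -0.07  4.4 ] r [ 0.   -0.   -0.01] tcp [ 459.1 -299.4  163.9] w 85.2 F [-0.1  0.6  0.4] t 18.2 q [-0.71  0.38 -0.21  0.98  0.    0.86]
```

View pics/w4.png

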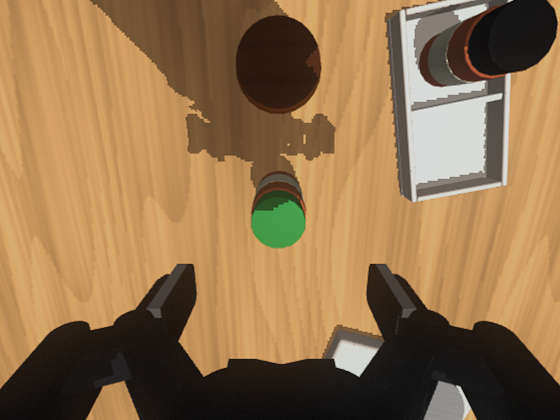

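View pics/s4.png

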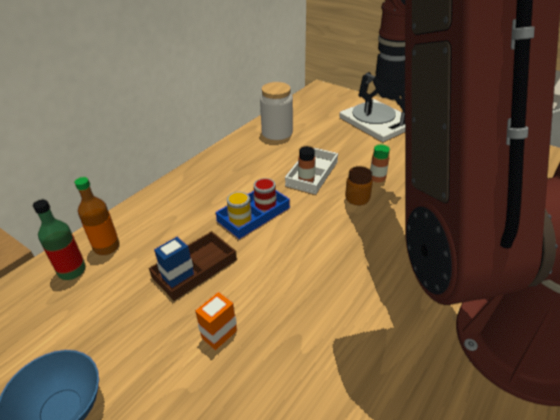

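Wrist view: green lid at (278,220) centred between the fingers, and the black-lid jar upright in the near white bay, with the other bay (450,150) free. Side view: jar at (307,165), tins at (239,210) and (264,195), all upright. Going down on the green jar.

```bash
python3 -m jog '[{"tx":0,"ty":-0.05,"tz":1,"rx":0,"ry":0,"rz":0,"grip":85},{"tx":0,"ty":-0.05,"tz":2,"rx":0,"ry":0,"rz":0,"grip":85},{"tx":0,"ty":-0.05,"tz":3,"rx":0,"ry":0,"rz":0,"grip":85},{"tx":0,"ty":-0.05,"tz":4.3,"rx":0,"ry":0,"rz":0,"grip":85},{"tx":0,"ty":-0.05,"tz":4.3,"rx":0,"ry":0,"rz":0,"grip":85},{"tx":0,"ty":-0.05,"tz":4.3,"rx":0,"ry":0,"rz":0,"grip":85}]' 30; python3 go.py 457 -299.7 32 90
```

```text
time_s: 18.95
tcp_pos: [0.4573, -0.2991, 0.0353]
eef_rot: [-2.221, -2.22, 0.0]
force: [1.1, -0.6, -0.0]
grip_width: 0.0849
t [-0.02 -0.01  0.11] r [-0.01 -0.01 -0.  ] tcp [ 457.3 -299.1   35.3] w 84.9 F [ 1.1 -0.6 -0. ] t 18.9 q [-0.71  0.52 -0.37  0.68  0.    0.86]
```

```bash
python3 -m jog '[{"tx":0,"ty":0,"tz":0.1,"rx":0,"ry":0,"rz":0,"grip":60},{"tx":0,"ty":0,"tz":0.1,"rx":0,"ry":0,"rz":0,"grip":50},{"tx":0,"ty":0,"tz":0.1,"rx":0,"ry":0,"rz":0,"grip":42},{"tx":0,"ty":0,"tz":0.1,"rx":0,"ry":0,"rz":0,"grip":36},{"tx":0,"ty":0,"tz":0.1,"rx":0,"ry":0,"rz":0,"grip":34},{"tx":0,"ty":0,"tz":0.1,"rx":0,"ry":0,"rz":0,"grip":34},{"tx":0,"ty":0,"tz":0.1,"rx":0,"ry":0,"rz":0,"grip":34}]' 30; python3 go.py 457 -299.7 32 90
```

```text
time_s: 19.65
tcp_pos: [0.4577, -0.3005, 0.0335]
eef_rot: [2.222, 2.218, 0.0]
force: [0.0, 0.9, 6.6]
grip_width: 0.0454
t [ 0.03 -0.02  0.05] r [ 0.02  0.02 -0.02] tcp [ 457.7 -300.5   33.5] w 45.4 F [0.  0.9 6.6] t 19.6 q [-0.71  0.52 -0.37  0.67  0.    0.86]
```

```bash
python3 -m jog '[{"tx":0,"ty":0,"tz":-0.6,"rx":0,"ry":0,"rz":0,"grip":34},{"tx":0,"ty":0,"tz":-1.6,"rx":0,"ry":0,"rz":0,"grip":34},{"tx":0,"ty":0,"tz":-2.8,"rx":0,"ry":0,"rz":0,"grip":34},{"tx":0,"ty":0,"tz":-3.8,"rx":0,"ry":0,"rz":0,"grip":34},{"tx":0,"ty":0,"tz":-4.2,"rx":0,"ry":0,"rz":0,"grip":34},{"tx":0,"ty":0,"tz":-4.2,"rx":0,"ry":0,"rz":0,"grip":34}]' 30; python3 go.py 622.3 -253.2 38.5 90
```

```text
time_s: 20.25
tcp_pos: [0.458, -0.3007, 0.1599]
eef_rot: [2.22, 2.217, 0.0]
force: [0.3, -0.0, -2.2]
grip_width: 0.0453
t [1.6  5.46 4.06] r [ 0.03  0.03 -0.02] tcp [ 458.  -300.7  159.9] w 45.3 F [ 0.3 -0.  -2.2] t 20.2 q [-0.71  0.38 -0.22  0.97 -0.    0.86]
```

```bash
python3 -m jog '[{"tx":0.2,"ty":0.7,"tz":0,"rx":0,"ry":0,"rz":0,"grip":34},{"tx":0.5,"ty":1.8,"tz":0,"rx":0,"ry":0,"rz":0,"grip":34},{"tx":0.9,"ty":3,"tz":0,"rx":0,"ry":0,"rz":0,"grip":34},{"tx":1.2,"ty":4.2,"tz":0,"rx":0,"ry":0,"rz":0,"grip":34},{"tx":1.5,"ty":5.2,"tz":0,"rx":0,"ry":0,"rz":0,"grip":34},{"tx":1.6,"ty":5.5,"tz":0,"rx":0,"ry":0,"rz":0,"grip":34},{"tx":1.6,"ty":5.5,"tz":0,"rx":0,"ry":0,"rz":0,"grip":34},{"tx":1.6,"ty":5.5,"tz":0,"rx":0,"ry":0,"rz":0,"grip":34}]'; python3 go.py 622.3 -253.2 38.5 90
```

```text
time_s: 21.05
tcp_pos: [0.6207, -0.2521, 0.1568]
eef_rot: [-2.222, -2.218, 0.002]
force: [0.0, 0.1, -0.1]
grip_width: 0.0451
t [-0.04  0.06  3.94] r [-0.03 -0.01 -0.02] tcp [ 620.7 -252.1  156.8] w 45.1 F [ 0.   0.1 -0.1] t 21.1 q [-0.49  0.61  0.16  1.12 -0.    1.08]
```

```bash
python3 -m jog '[{"tx":-0.03,"ty":0.03,"tz":0.8,"rx":0,"ry":0,"rz":0,"grip":34},{"tx":-0.03,"ty":0.03,"tz":1.8,"rx":0,"ry":0,"rz":0,"grip":34},{"tx":-0.03,"ty":0.03,"tz":2.8,"rx":0,"ry":0,"rz":0,"grip":34},{"tx":-0.03,"ty":0.03,"tz":3.5,"rx":0,"ry":0,"rz":0,"grip":34},{"tx":-0.03,"ty":0.03,"tz":3.7,"rx":0,"ry":0,"rz":0,"grip":34},{"tx":-0.03,"ty":0.03,"tz":3.7,"rx":0,"ry":0,"rz":0,"grip":34},{"tx":-0.03,"ty":0.03,"tz":3.7,"rx":0,"ry":0,"rz":0,"grip":34}]'; python3 go.py 622.3 -253.2 38.5 90
```

```text
time_s: 21.75
tcp_pos: [0.6233, -0.2538, 0.0485]
eef_rot: [2.223, 2.218, 0.001]
force: [-1.0, -0.3, -0.8]
grip_width: 0.0451
t [ 0.02 -0.03  0.33] r [ 0.02  0.01 -0.02] tcp [ 623.3 -253.8   48.5] w 45.1 F [-1.  -0.3 -0.8] t 21.8 q [-0.5   0.7   0.03  0.89 -0.    1.08]
```

```bash
python3 -m jog '[{"tx":0,"ty":-0.02,"tz":0.08,"rx":0,"ry":0,"rz":0,"grip":34},{"tx":0,"ty":-0.02,"tz":0.15,"rx":0,"ry":0,"rz":0,"grip":34},{"tx":0,"ty":-0.02,"tz":0.21,"rx":0,"ry":0,"rz":0,"grip":34},{"tx":0,"ty":-0.02,"tz":0.25,"rx":0,"ry":0,"rz":0,"grip":34},{"tx":0,"ty":-0.02,"tz":0.28,"rx":0,"ry":0,"rz":0,"grip":34},{"tx":0,"ty":-0.02,"tz":0.3,"rx":0,"ry":0,"rz":0,"grip":34},{"tx":0,"ty":-0.02,"tz":0.3,"rx":0,"ry":0,"rz":0,"grip":34}]'; python3 go.py 622.3 -253.2 38.5 90
```

```text
time_s: 22.45
tcp_pos: [0.6224, -0.253, 0.0386]
eef_rot: [2.223, 2.22, 0.0]
force: [-2.3, 1.9, 5.3]
grip_width: 0.0454
t [-0.01 -0.    0.  ] r [ 0.    0.   -0.02] tcp [ 622.4 -253.    38.6] w 45.4 F [-2.3  1.9  5.3] t 22.4 q [-0.49  0.71  0.02  0.87 -0.    1.08]
```

```bash
python3 -m jog '[{"tx":0,"ty":0,"tz":0,"rx":0,"ry":0,"rz":0,"grip":48},{"tx":0,"ty":0,"tz":0,"rx":0,"ry":0,"rz":0,"grip":55},{"tx":0,"ty":0,"tz":0,"rx":0,"ry":0,"rz":0,"grip":70},{"tx":0,"ty":0,"tz":0,"rx":0,"ry":0,"rz":0,"grip":85},{"tx":0,"ty":0,"tz":0,"rx":0,"ry":0,"rz":0,"grip":85},{"tx":0,"ty":0,"tz":-1,"rx":0,"ry":0,"rz":0,"grip":85},{"tx":0,"ty":0,"tz":-2.5,"rx":0,"ry":0,"rz":0,"grip":85},{"tx":0,"ty":0,"tz":-4.2,"rx":0,"ry":0,"rz":0,"grip":85}]'; python3 go.py 468.5 321.3 170 84.9
```

```text
time_s: 23.25
tcp_pos: [0.6215, -0.2525, 0.1634]
eef_rot: [-2.221, -2.218, 0.001]
force: [1.6, -0.6, 0.5]
grip_width: 0.085
t [19.12 -5.13 -0.19] r [-0.03 -0.01  1.  ] tcp [ 621.5 -252.5  163.4] w 85.0 F [ 1.6 -0.6  0.5] t 23.2 q [-0.49  0.61  0.18  1.14  0.    1.08]
```

```bash
python3 -m jog '[{"tx":0,"ty":0,"tz":-0.4,"rx":0,"ry":0,"rz":0,"grip":85},{"tx":19.12,"ty":-5.1,"tz":-0.4,"rx":0,"ry":0,"rz":1,"grip":85},{"tx":19.12,"ty":-5.1,"tz":-0.4,"rx":0,"ry":0,"rz":1,"grip":85},{"tx":19.12,"ty":-5.1,"tz":-0.4,"rx":0,"ry":0,"rz":1,"grip":85},{"tx":19.12,"ty":-5.1,"tz":-0.4,"rx":0,"ry":0,"rz":1,"grip":85},{"tx":19.12,"ty":-5.1,"tz":-0.4,"rx":0,"ry":0,"rz":1,"grip":85},{"tx":19.12,"ty":-5.1,"tz":-0.4,"rx":0,"ry":0,"rz":1,"grip":85},{"tx":19.12,"ty":-5.1,"tz":-0.4,"rx":0,"ry":0,"rz":1,"grip":85}]'; python3 go.py 468.5 321.3 160 84.9
```

```text
time_s: 24.05
tcp_pos: [0.5318, 0.087, 0.175]
eef_rot: [2.318, 2.12, 0.0]
force: [1.6, 0.1, 0.2]
grip_width: 0.085
t [ 7.59 -2.8   0.5 ] r [ 0. -0.  0.] tcp [531.8  87.  175. ] w 85.0 F [1.6 0.1 0.2] t 24.1 q [ 0.03  0.35 -0.22  1.    0.    1.69]
```

```bash
python3 -m jog '[{"tx":7.5,"ty":-2.75,"tz":0.3,"rx":0,"ry":0,"rz":0,"grip":85},{"tx":7.5,"ty":-2.75,"tz":0.3,"rx":0,"ry":0,"rz":0,"grip":85},{"tx":7.5,"ty":-2.75,"tz":0.3,"rx":0,"ry":0,"rz":0,"grip":85},{"tx":7.5,"ty":-2.75,"tz":0.3,"rx":0,"ry":0,"rz":0,"grip":85},{"tx":7.5,"ty":-2.75,"tz":0.3,"rx":0,"ry":0,"rz":0,"grip":85},{"tx":7.5,"ty":-2.75,"tz":0.3,"rx":0,"ry":0,"rz":0,"grip":85},{"tx":7.5,"ty":-2.75,"tz":0.3,"rx":0,"ry":0,"rz":0,"grip":85}]'; python3 go.py 468.5 321.3 34 84.9; python3 - <<'E'
from h import *
im,W=cloud("wrist");cv2.imwrite("pics/w5.png",im[:,:,::-1])
im,W=cloud("top");cv2.imwrite("pics/t5.png",im[:,:,::-1])
E
```

```text
time_s: 24.75
tcp_pos: [0.4699, 0.3173, 0.1657]
eef_rot: [2.315, 2.123, -0.001]
force: [0.3, -0.7, -0.4]
grip_width: 0.0848
t [ 0.13 -0.05  4.39] r [-0.    0.01  0.03] tcp [469.9 317.3 165.7] w 84.8 F [ 0.3 -0.7 -0.4] t 24.8 q [ 0.47  0.41 -0.15  1.01 -0.    2.12]
```

View pics/w5.png

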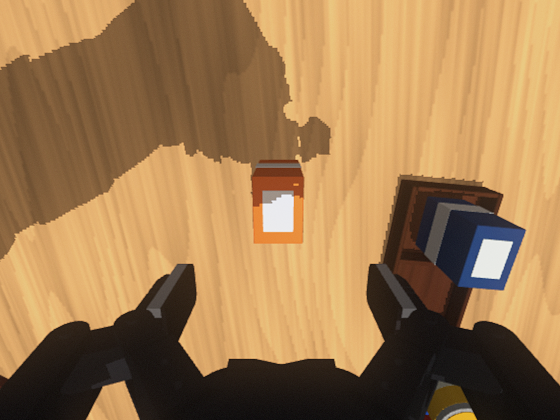

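View pics/t5.png

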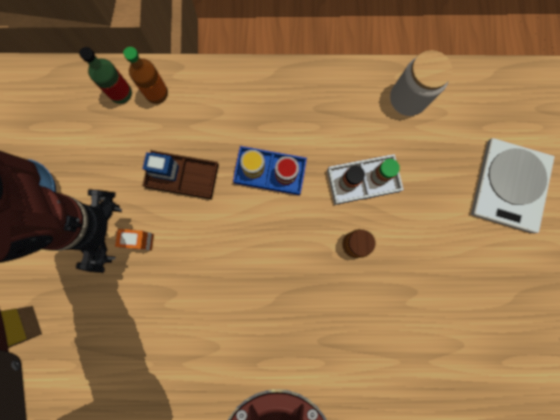

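Wrist view: the orange packet at (278,210) is square to the open fingers. Top view: both jars stand in the white tray at (352,180) and (385,172), the tins are in the blue tray, and the honey and blue packet haven't moved. Going down.

```bash
python3 -m jog '[{"tx":0.1,"ty":-0.03,"tz":0,"rx":0,"ry":0,"rz":0,"grip":85},{"tx":0.1,"ty":-0.03,"tz":1,"rx":0,"ry":0,"rz":0,"grip":85},{"tx":0.1,"ty":-0.03,"tz":2,"rx":0,"ry":0,"rz":0,"grip":85},{"tx":0.1,"ty":-0.03,"tz":3,"rx":0,"ry":0,"rz":0,"grip":85},{"tx":0.1,"ty":-0.03,"tz":4.3,"rx":0,"ry":0,"rz":0,"grip":85},{"tx":0.1,"ty":-0.03,"tz":4.3,"rx":0,"ry":0,"rz":0,"grip":85},{"tx":0.1,"ty":-0.03,"tz":4.3,"rx":0,"ry":0,"rz":0,"grip":85}]' 30; python3 go.py 468.5 321.3 34 84.9
```

```text
time_s: 25.55
tcp_pos: [0.4699, 0.3191, 0.0375]
eef_rot: [-2.319, -2.119, 0.002]
force: [-0.1, -0.1, 0.2]
grip_width: 0.0853
t [ 0.07 -0.05  0.12] r [-0.01  0.01 -0.01] tcp [469.9 319.1  37.5] w 85.3 F [-0.1 -0.1  0.2] t 25.6 q [ 0.47  0.55 -0.31  0.72 -0.    2.13]
```

```bash
python3 -m jog '[{"tx":0,"ty":0,"tz":0,"rx":0,"ry":0,"rz":0,"grip":60},{"tx":0,"ty":0,"tz":0,"rx":0,"ry":0,"rz":0,"grip":48},{"tx":0,"ty":0,"tz":0,"rx":0,"ry":0,"rz":0,"grip":40},{"tx":0,"ty":0,"tz":0,"rx":0,"ry":0,"rz":0,"grip":30},{"tx":0,"ty":0,"tz":0,"rx":0,"ry":0,"rz":0,"grip":28},{"tx":0,"ty":0,"tz":0,"rx":0,"ry":0,"rz":0,"grip":28},{"tx":0,"ty":0,"tz":0,"rx":0,"ry":0,"rz":0,"grip":28}]' 30; python3 go.py 468.5 321.3 34 84.9
```

```text
time_s: 26.25
tcp_pos: [0.4706, 0.3202, 0.0384]
eef_rot: [2.317, 2.12, 0.003]
force: [-0.3, 0.2, 7.6]
grip_width: 0.0397
t [ 0.03 -0.07  0.15] r [ 0.02 -0.01  0.  ] tcp [470.6 320.2  38.4] w 39.7 F [-0.3  0.2  7.6] t 26.2 q [ 0.47  0.55 -0.31  0.71 -0.    2.13]
```

```bash
python3 -m jog '[{"tx":0,"ty":0,"tz":-1,"rx":0,"ry":0,"rz":0,"grip":28},{"tx":0,"ty":0,"tz":-2,"rx":0,"ry":0,"rz":0,"grip":28},{"tx":0,"ty":0,"tz":-3.2,"rx":0,"ry":0,"rz":0,"grip":28},{"tx":0,"ty":0,"tz":-4.4,"rx":0,"ry":0,"rz":0,"grip":28},{"tx":0,"ty":0,"tz":-4.4,"rx":0,"ry":0,"rz":0,"grip":28}]' 30; python3 go.py 619.6 189.2 43.4 79.7
```

```text
time_s: 26.75
tcp_pos: [0.4724, 0.3212, 0.1744]
eef_rot: [2.316, 2.119, 0.013]
force: [0.7, 0.8, -0.6]
grip_width: 0.0395
t [-3.97  5.24  4.39] r [ 0.08 -0.06  1.05] tcp [472.4 321.2 174.4] w 39.5 F [ 0.7  0.8 -0.6] t 26.8 q [ 0.47  0.41 -0.14  1.02 -0.    2.13]
```

```bash
python3 -m jog '[{"tx":-0.6,"ty":0.8,"tz":0,"rx":0,"ry":0,"rz":0.2,"grip":28},{"tx":-1.5,"ty":1.9,"tz":0,"rx":0,"ry":0,"rz":0.5,"grip":28},{"tx":-2.4,"ty":3.1,"tz":0,"rx":0,"ry":0,"rz":0.8,"grip":28},{"tx":-3.3,"ty":4.3,"tz":0,"rx":0,"ry":0,"rz":1,"grip":28},{"tx":-3.9,"ty":5.1,"tz":0,"rx":0,"ry":0,"rz":1.05,"grip":28},{"tx":-4,"ty":5.3,"tz":0,"rx":0,"ry":0,"rz":1.05,"grip":28},{"tx":-4,"ty":5.3,"tz":0,"rx":0,"ry":0,"rz":1.05,"grip":28},{"tx":-4,"ty":5.3,"tz":0,"rx":0,"ry":0,"rz":1.05,"grip":28}]'; python3 go.py 619.6 189.2 43.4 79.7
```

```text
time_s: 27.55
tcp_pos: [0.6166, 0.1868, 0.1688]
eef_rot: [-2.411, -2.013, 0.001]
force: [-0.3, 0.2, -0.3]
grip_width: 0.0396
t [0.1  0.09 4.18] r [-0.01  0.    0.  ] tcp [616.6 186.8 168.8] w 39.6 F [-0.3  0.2 -0.3] t 27.6 q [0.18 0.56 0.09 1.11 0.   1.93]
```

```bash
python3 -m jog '[{"tx":0.07,"ty":0.06,"tz":0.8,"rx":0,"ry":0,"rz":0,"grip":28},{"tx":0.07,"ty":0.06,"tz":1.8,"rx":0,"ry":0,"rz":0,"grip":28},{"tx":0.07,"ty":0.06,"tz":2.6,"rx":0,"ry":0,"rz":0,"grip":28},{"tx":0.07,"ty":0.06,"tz":2.8,"rx":0,"ry":0,"rz":0,"grip":28},{"tx":0.07,"ty":0.06,"tz":2.8,"rx":0,"ry":0,"rz":0,"grip":28}]'; python3 go.py 619.6 189.2 43.4 79.7; python3 - <<'E'
from h import *
im,W=cloud("wrist");cv2.imwrite("pics/w6.png",im[:,:,::-1])
E
```

```text
time_s: 28.05
tcp_pos: [0.6184, 0.1888, 0.0847]
eef_rot: [-2.41, -2.013, 0.002]
force: [0.7, 0.2, -1.2]
grip_width: 0.0397
t [0.02 0.04 1.38] r [-0.02  0.01  0.01] tcp [618.4 188.8  84.7] w 39.7 F [ 0.7  0.2 -1.2] t 28.1 q [ 0.18  0.63 -0.02  0.93  0.    1.93]
```

View pics/w6.png

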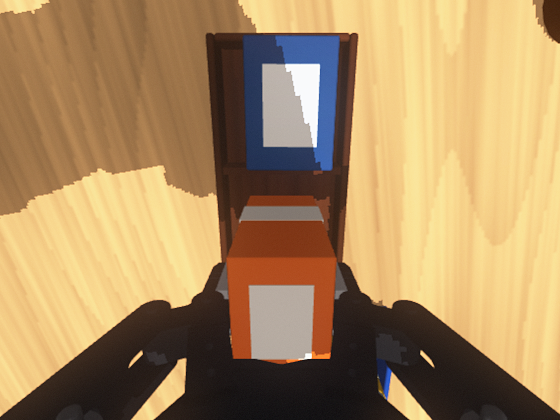

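Wrist view: the orange packet at (282,290) is square with the tray, over the free bay, clear of the divider at row 170 and the blue packet at (290,105). Lowering it.

```bash
python3 -m jog '[{"tx":0.02,"ty":0.02,"tz":0.5,"rx":0,"ry":0,"rz":0,"grip":28},{"tx":0.02,"ty":0.02,"tz":1,"rx":0,"ry":0,"rz":0,"grip":28},{"tx":0.02,"ty":0.02,"tz":1.15,"rx":0,"ry":0,"rz":0,"grip":28},{"tx":0.02,"ty":0.02,"tz":1.15,"rx":0,"ry":0,"rz":0,"grip":28},{"tx":0.02,"ty":0.02,"tz":1.15,"rx":0,"ry":0,"rz":0,"grip":28}]'; python3 go.py 619.6 189.2 43.4 79.7
```

```text
time_s: 28.6
tcp_pos: [0.6212, 0.1886, 0.0519]
eef_rot: [2.412, 2.012, 0.002]
force: [-0.3, -0.4, -1.4]
grip_width: 0.0396
t [ 0.01 -0.05  0.28] r [ 0.02 -0.01 -0.01] tcp [621.2 188.6  51.9] w 39.6 F [-0.3 -0.4 -1.4] t 28.6 q [ 0.18  0.66 -0.05  0.86  0.    1.93]
```

```bash
python3 -m jog '[{"tx":0,"ty":-0.04,"tz":0.08,"rx":0,"ry":0,"rz":0,"grip":28},{"tx":0,"ty":-0.04,"tz":0.15,"rx":0,"ry":0,"rz":0,"grip":28},{"tx":0,"ty":-0.04,"tz":0.21,"rx":0,"ry":0,"rz":0,"grip":28},{"tx":0,"ty":-0.04,"tz":0.26,"rx":0,"ry":0,"rz":0,"grip":28},{"tx":0,"ty":-0.04,"tz":0.28,"rx":0,"ry":0,"rz":0,"grip":28},{"tx":0,"ty":-0.04,"tz":0.28,"rx":0,"ry":0,"rz":0,"grip":28}]'; python3 go.py 619.6 189.2 43.4 79.7
```

```text
time_s: 29.2
tcp_pos: [0.6193, 0.1886, 0.0435]
eef_rot: [2.412, 2.012, 0.001]
force: [-4.7, -1.4, 13.2]
grip_width: 0.0399
t [0.02 0.01 0.  ] r [ 0.01 -0.   -0.01] tcp [619.3 188.6  43.5] w 39.9 F [-4.7 -1.4 13.2] t 29.2 q [ 0.18  0.67 -0.06  0.84 -0.    1.93]
```

```bash
python3 -m jog '[{"tx":0,"ty":0,"tz":0,"rx":0,"ry":0,"rz":0,"grip":48},{"tx":0,"ty":0,"tz":0,"rx":0,"ry":0,"rz":0,"grip":60},{"tx":0,"ty":0,"tz":0,"rx":0,"ry":0,"rz":0,"grip":80},{"tx":0,"ty":0,"tz":0,"rx":0,"ry":0,"rz":0,"grip":80},{"tx":0,"ty":0,"tz":-1,"rx":0,"ry":0,"rz":0,"grip":80},{"tx":0,"ty":0,"tz":-2.5,"rx":0,"ry":0,"rz":0,"grip":80},{"tx":0,"ty":0,"tz":-4.5,"rx":0,"ry":0,"rz":0,"grip":80},{"tx":0,"ty":0,"tz":-5,"rx":0,"ry":0,"rz":0,"grip":80}]'; python3 go.py 400 0 220 79.7
```

```text
time_s: 30.0
tcp_pos: [0.6207, 0.1889, 0.1967]
eef_rot: [2.411, 2.011, 0.007]
force: [1.4, -0.7, 0.2]
grip_width: 0.08
t [-7.51 -6.11 -0.82] r [ 0.05 -0.02 -0.01] tcp [620.7 188.9 196.7] w 80.0 F [ 1.4 -0.7  0.2] t 30.0 q [ 0.18  0.54  0.15  1.17 -0.    1.93]
```

```bash
python3 -m jog '[{"tx":-7.5,"ty":-6,"tz":-0.8,"rx":0,"ry":0,"rz":0,"grip":80},{"tx":-7.5,"ty":-8,"tz":-0.8,"rx":0,"ry":0,"rz":0,"grip":80},{"tx":-7.5,"ty":-8,"tz":-0.8,"rx":0,"ry":0,"rz":0,"grip":80},{"tx":-7.5,"ty":-8,"tz":-0.8,"rx":0,"ry":0,"rz":0,"grip":80},{"tx":-7.5,"ty":-8,"tz":-0.8,"rx":0,"ry":0,"rz":0,"grip":80},{"tx":-7.5,"ty":-8,"tz":-0.8,"rx":0,"ry":0,"rz":0,"grip":80},{"tx":-7.5,"ty":-8,"tz":-0.8,"rx":0,"ry":0,"rz":0,"grip":80},{"tx":-7.5,"ty":-8,"tz":-0.8,"rx":0,"ry":0,"rz":0,"grip":80}]'; cat > chk.py <<'E'
from h import *
im,W=cloud("top");cv2.imwrite("pics/t7.png",im[:,:,::-1])
T=dict(blue=(637,14.7,-10.6),white=(614.7,-213.9,11),wood=(626.8,229.1,-10.3))
for n,(x,y,a) in T.items():
    p=W.reshape(-1,3)*1000; p=p[np.isfinite(p[:,2])]
    q=(p[:,:2]-[x,y])@R.from_euler('z',a,degrees=True).as_matrix()[:2,:2]
    for s in (1,-1):
        m=(np.abs(q[:,0])<40)&(np.abs(q[:,1]-40*s)<37)&(p[:,2]>50)
        if m.sum()<20: print(n,s,'hidden/empty');continue
        top=np.percentile(p[m,2],90); t=m&(p[:,2]>top-5)
        r=cv2.minAreaRect(q[t].astype(np.float32)); print(n,s,'top',top.round(1),'own xy',np.round(r[0],1),np.round(r[1],1),round(r[2],1))
m=(np.abs(p[:,0]-458)<45)&(np.abs(p[:,1]+188)<45)&(np.abs(p[:,2]-81)<5)
if m.sum()>20: print('honey',cv2.minAreaRect(p[m,:2].astype(np.float32)))
im,W=cloud("side");cv2.imwrite("pics/s7.png",im[:,:,::-1])
E
python3 chk.py
```

```text
time_s: 30.8
tcp_pos: [0.3399, 0.0093, 0.2165]
eef_rot: [2.415, 2.01, -0.001]
force: [0.6, -0.1, -0.2]
grip_width: 0.08
blue 1 top 74.9 own xy [ 0.4 41.3] [51.2 53.1] 4.8
blue -1 top 74.9 own xy [  0.3 -38.8] [52.2 50.3] 10.7
white 1 top 100.8 own xy [ 0.4 39.3] [40.8 40. ] 82.8
white -1 top 100.8 own xy [  1.3 -39.9] [39.  41.1] 33.7
wood 1 top 91.6 own xy [ 3.6 40. ] [56.2 39.7] 89.2
wood -1 top 91.5 own xy [  0.7 -39.4] [40.2 56.7] 0.0
honey ((457.66754150390625, -188.5016326904297), (56.881614685058594, 56.70317077636719), 54.0860481262207)
```

View pics/s7.png

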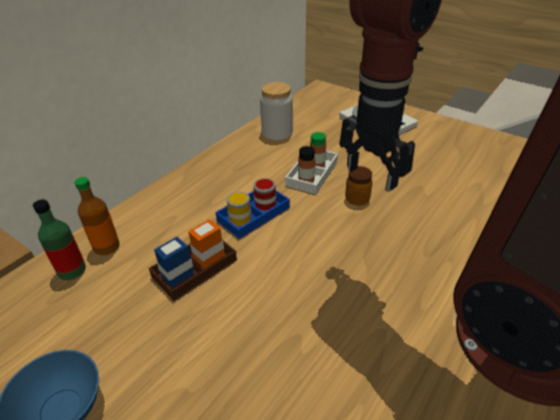

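View pics/t7.png

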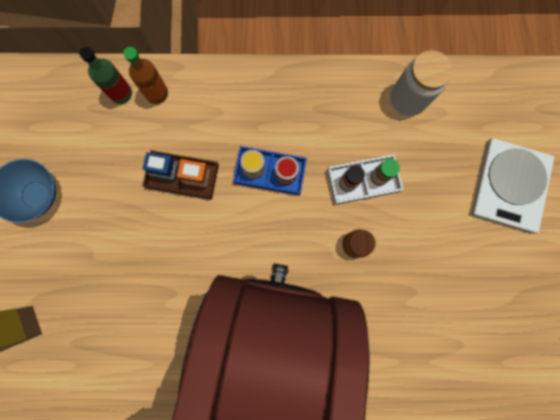

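Both views show all six bays filled with upright items, centred to about 1.5 mm. The blue packet and the honey are where they were at the start. I'll hand in.

```bash
python3 -m jog '[{"tx":0,"ty":0,"tz":0,"rx":0,"ry":0,"rz":0,"grip":80},{"tx":0,"ty":0,"tz":0,"rx":0,"ry":0,"rz":0,"grip":80},{"tx":0,"ty":0,"tz":0,"rx":0,"ry":0,"rz":0,"grip":80}]'; python3 -c "
from bench import bot; print(bot.hand_in())"
```

```text
time_s: 31.2
tcp_pos: [0.3432, 0.0106, 0.216]
eef_rot: [-2.411, -2.013, 0.0]
force: [0.1, 0.1, 0.6]
grip_width: 0.08
the job is handed in; nothing more can be done
None
```

The groceries are put away and the job is handed in after about 31 s, in the order asked: tins, then jars, then the packet. The red and yellow tins are in the blue tray, the black- and green-lidded jars in the white tray, and the orange packet in the wooden tray's free bay.

- **Placing:** each item was lowered slowly and let go only after touching the tray floor. Contact was about 5 N for the jars and at most 13 N for the tins and packet.
- **Final camera check:** all five items stand upright on the bay floors, within about 1.5 mm of their bay centres. The honey jar is within about 1 mm of where it was, and the blue packet is still upright in its bay.
- **Robot:** it was clear of everything, about 0.22 m above the table.
- **Problems:** the first move command was rejected for leaving out some keys, and nothing moved. No check failed or disagreed.

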